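# Gauge a camera top plate against a flip stop

## Task

The silver camera top plate has to be set to length on the small gauge fence before its screw hole is marked. Flip the hinged stop fully down onto the fence, slide the top plate flush along the fence until its end is snug against the stop and hold it there lightly for a moment (a few newtons: the fence and the stop are delicate, so press neither hard), then flip the stop back up out of the way without disturbing the plate's setting. Leave the other things on the bench where they are.

Things in the scene. Friction and masses are not known exactly. Their poses are not given: they have to be found in the camera images.
- gauge_fence: Fixed dark steel plate (x -80 to 45, y -200 to 180 mm, top at z 6) carrying an aluminium fence bar (x 0 to 18 mm, top at z 20). Origin: bench level, under the fence face, which looks to the robot. x points squarely into the bar, away from the robot; y along the fence to the stop; z up. The top plate is flush when its centre is at x = -17 mm, axes parallel.
- fence_bar: The fence bar fixed on that plate, 18 x 380 x 14 mm; same origin and axes as gauge_fence, its face towards the robot at x = 0.
- top_plate: Loose silver camera top plate, 105 to 210 g: bar 34 (x) x 140 (y) x 16 (z) mm, with a hump in the middle 24 (x) x 34 (y) mm, top 40 mm above the underside; dials 4 mm high near both ends. Origin: centre of underside; +y end meets the stop. Starts on the fence plate up to 0.15 rad askew, centre 40 to 47 mm from the fence face, end 60 to 140 mm short of the stop. Pinch the hump from above across x.
- plate_end (a point): Middle of the top plate's +y end face, the one that meets the stop (70 mm from the plate's origin, 8 mm above its underside).
- stop_block: Fixed dark block, 24 mm wide along the fence, up to 46 mm above the bench, clamped on the fence bar at a varying place; carries the flip stop's hinge. Origin: bench level, under the fence face, in the middle of the leaf's width; axes as the fence's. Hinge axis: along y, at x = 24, z = 40 mm.
- flip_stop (a joint): Angle of the hinged steel flip stop: 0 = fully down, 1.6 to 1.9 at the start (upright), limit 1.95; growing lifts it from the robot's side up and back. Stiff hinge: stays where left, about 1.5 N at the handle turns it. The leaf is an arm 12 mm wide along the fence; when down, its blade hangs in front of the fence face (fence x -30 to -10 mm), from 9 mm above the bench up.
- stop_face (a point): Middle of the blade's flat face that the top plate's end meets (towards fence -y, 6 mm from the leaf's middle). Turns with the leaf, so its place along the fence is the same up or down: there plate_end must come. When down, 16 mm above the bench and 20 mm in front of the fence face.
- stop_handle (a point): Grip point on the stop's handle: round steel bar, 10 mm thick, parallel to the hinge, reaching from the leaf to 59 mm from its middle on the side away from the top plate (fence +y); point 36 mm from the leaf's middle. At angle 0 it is 50 mm towards the robot from the hinge axis and 8 mm above it (48 mm above the bench). Can be pinched from above, fingers closing along fence x; the bar turns between them.
- stop_hinge (a point): Point on the hinge axis, 36 mm from the leaf's middle like the grip point; fixed, 40 mm above the bench, 24 mm behind the fence face.
- lens_barrel: Bystander, not to be moved: brass lens barrel, 52 mm wide, 40 mm tall, standing behind the fence; origin at the centre of its underside.
- lens_spanner: Bystander, not to be moved: flat steel lens spanner, 110 x 33 x 6 mm, lying behind the fence; origin at the centre of its underside (between its ends).
- screwdriver: Bystander, not to be moved: jeweler's screwdriver, 130 mm long, lying on the bench on the robot's side of the fence plate; origin at the centre of its underside (between its ends).
- film_can: Bystander, not to be moved: black film can, 31 mm wide, 48 mm tall; origin at the centre of its underside.
- loupe: Bystander, not to be moved: black eye loupe, 42 mm wide, 30 mm tall; origin at the centre of its underside.
- blower: Bystander, not to be moved: rubber bulb blower, 56 mm wide, 95 mm tall; origin at the centre of its underside.
Things that resemble listed ones, but are neither listed nor needed, are in the scene too. Several things have the shape of the top_plate; the one meant has the colours described above.

How it is judged (in metres and radians):
On the way, in this order (a step that is already met when the one before it is completed fails the run):
1. the flip stop is fully down on the fence (value of joint flip_stop below 0.06 rad), for 0.2 s.
2. with the stop down, the top plate lies flush along the fence and its end is held lightly against the stop (value of joint flip_stop below 0.06 rad and contact force between top_plate and flip_stop above 1.5 N and x of top_plate in the frame of gauge_fence above -0.019 m and angle between the x axis of top_plate and the x axis of gauge_fence, either way round below 0.03 rad and z of top_plate in the frame of gauge_fence below 0.0085 m and angle between top_plate's own z axis and vertical below 0.05 rad), for 0.3 s.
At the end, for the whole second after the job is handed in: The flip stop stands up (joint over 1.4 rad); the top plate lies flat on the fence plate, flush along the fence (within 2 mm and 0.03 rad), its end within 1.5 mm of the stop face's position along the fence, at rest and released (value of joint flip_stop above 1.4 rad and y of plate_end in the frame of stop_face between -0.0015 and 0.0015 m and x of top_plate in the frame of gauge_fence above -0.019 m and angle between the x axis of top_plate and the x axis of gauge_fence, either way round below 0.03 rad and z of top_plate in the frame of gauge_fence below 0.0085 m and angle between top_plate's own z axis and vertical below 0.05 rad and linear speed of top_plate below 0.01 m/s); the robot touches nothing.
It fails at once if the top plate is pressed against the stop with more than 10 N (contact force between top_plate and flip_stop above 10 N).
It fails at once if the top plate is pressed against the fence bar with more than 15 N (contact force between top_plate and fence_bar above 15 N).
It fails at once if a bystander is moved by more than 15 mm (distance of any of lens_barrel, lens_spanner, screwdriver, film_can, loupe, blower from where it was at the start of the episode above 0.015 m).
It also fails if it takes over 72 s, if anything falls off the work surface, if the arm or the gripper's body presses on something with over 40 N, if the wrist force passes 120 N, or if a joint passes its speed limit or range.

## Robot

A 6-joint arm with a two-finger parallel gripper is mounted at the origin on the work surface. World frame = base frame: x ahead of the robot, y to its left, z up, the work surface at z = 0. Lengths are in mm, angles in rad, forces in N, time in s.
With the tool pointing down it reaches from about 350 to 775 mm from the base axis. Payload 7.3 kg.
Tool frame: the origin (TCP) lies on the centre line of the jaws, within the pads' length; the fingertips stand 22 mm ahead of it and the grasp point (between the pads) lies 3 mm ahead of it; z points along the fingers, y is the direction in which the jaws open and shut (so a half turn about z gives the same grasp; the last joint's range is limited). The gripper opens to 92 mm and grips with 3 to 60 N. Pads are 19 mm wide; open, the fingers measure 130 mm over their backs; the gripper's body (75 mm by 190 mm) begins 47 mm behind the grasp point.
Start: joints at [-0.146, 0.342, 1.524, -0, 1.275, -0.146], TCP at [525.017, 0.02, 248.741] pointing down, gripper open.
Joint ranges: [-2.53, 2.53], [-0.77, 2.02], [0.04, 2.7], [-1, 4.14], [0.28, 2.66], [-3.11, 3.11]. Speed limits (rad/s): [2.57, 2.57, 3.14, 3.14, 3.14, 3.14].

## Interface

Orientations are given as [roll, pitch, yaw] about the fixed x, y, z axes, in that order (R = Rz(yaw) Ry(pitch) Rx(roll)).
In Python, from plant import get_obs, capture, bot, spot_in gives the robot as it stands.
- The arm moves only by the shell command python3 -m handwheel 'ROWS' [OPENING]. ROWS is JSON, a list of rows, each a list of 2 entries, a list of its own where there are three numbers: the shift along the world's x, y, z in mm, then the turn, a rotation vector about the world's x, y, z in rad. In form: [[[x, y, z], [wx, wy, wz]], ...]. A call has 1 to 12 rows; each row shifts and turns the commanded pose from where the row before left it; what a row does not reach is not made up. A row lasts 1/8 s, in which the tool goes at most 62.5 mm and 10.7 degrees, less where a joint would pass 70% of its speed; a pose out of reach is approached as far as the arm can. A call is refused whole if a number of a shift passes 62.5 or a number of a turn 0.188, either way. A call with a gripper value outside its range is refused whole. OPENING is the closure, from 0 (fully open) to 1 (shut), set as the call begins (- or left out, the last holds). The fingers move at their own pace and stop on an object; the grip force is fixed at half the most. Time passes only in rows, so rows that do not move let the fingers close. It gives the time, the measured TCP pose, the force and the opening at its end, in the units of the state.
- get_obs(): the state, without advancing time (a new reading comes with each control period).
- capture(name): name is "scene" or "side" or "wrist"; returns a dict with "img" (384x512x3 uint8, red, green, blue), "fx", "fy", "cx", "cy" (pixels), "cam_to_world" (4x4, takes a point from camera to world coordinates). Camera axes: x right, y up, looking along -z (the intrinsics and any distortion apply to the point x, -y, -z); pixel columns grow to the right and rows downward; lengths in mm; the calibration is good to about 2 mm. A picture is of the moment at which its call begins. There is no depth.
- bot.close_job(): hands the job in, once; it reports no verdict.
Trained networks look in the newest picture that a camera, given by its name, has taken for a name from the list of things; names that differ only in an ending like _2 or _b are one class to them, and where a whole thing is asked for, a point or a joint stands for the part that bears it (a point fixed in the world has none). Each returns a list of dicts, best first, with "score" (0 to 1); they miss things now and then, are a little off and sometimes report something else, mostly with a low value. They report only what shows in the picture. A call takes as long as a camera call. They do not tell look-alikes from the thing itself.
- spot_in(thing, camera): "xyz" ([x, y, z] in mm, in the coordinates of the camera as it stood for that picture, good to about 4 mm: the middle of the surface that is visible of it).
The state is a dict: "time": time; "joint_positions": joint angles; "dq": joint speeds; "tau": joint torques, N m; "tool_pos": TCP position; "tcp_rot": TCP orientation; "contact_force": force on the tool from outside, world axes, zero at the start; "moment": the same for the moment, N m; "grip_width": finger opening in mm.
Only numpy, scipy, OpenCV 4.12 (cv2) and the standard library are available. Lean on these libraries where they do the work, as an engineer would, in place of code of your own. Each camera call takes 0.05 s, during which the arm holds its last target. There are 200 camera calls.

## Working session

There is one attempt and no reset: what is moved stays moved. The work goes in short steps, Python scripts to look and compute and a shell command to move; the robot and the scene stay as the last step left them, time stands still between calls to the robot, and variables do not carry over. Pictures are saved under pics/ and viewed, about 8 in all and at most 12, crops included, and the job is handed in when it is done.

```bash
ls; mkdir -p pics; cat > h.py <<'E'
from plant import get_obs, capture, bot, spot_in
import numpy as np, cv2
def snap(cam,name):
    c=capture(cam); cv2.imwrite(f"pics/{name}.png",c["img"][:,:,::-1]); return c
def w(c,p): return (np.array(c["cam_to_world"])@np.r_[p,1])[:3]
def proj(c,P):
    q=np.linalg.inv(c["cam_to_world"])@np.r_[P,1]; return np.array([c["cx"]+c["fx"]*q[0]/-q[2], c["cy"]-c["fy"]*q[1]/-q[2]])
def pix(c,u,v,z):
    T=np.array(c["cam_to_world"]); d=T[:3,:3]@np.array([(u-c["cx"])/c["fx"],-(v-c["cy"])/c["fy"],-1]); o=T[:3,3]
    return o+d*(z-o[2])/d[2]
E
python3 - <<'E'
from h import *
for cam in ("scene","side","wrist"):
    c=snap(cam,cam+"0"); print(cam,{k:v for k,v in c.items() if k not in("img","cam_to_world")},np.round(c["cam_to_world"],3).tolist())
    for n in ("gauge_fence","fence_bar","top_plate","plate_end","stop_block","stop_face","stop_handle","screwdriver","film_can","loupe","blower","lens_barrel"):
        for r in spot_in(n,cam): 
            P=w(c,r["xyz"]); print(n,round(r["score"],2),np.round(P),np.round(proj(c,P)))
print(get_obs())
a=cv2.hconcat([cv2.imread("pics/scene0.png"),cv2.imread("pics/side0.png")]);cv2.imwrite("pics/a.png",cv2.resize(a,(800,300)))
E
```

```text
pics
scene {'fx': 404.06209072044396, 'fy': 404.06209072044396, 'cx': 254.0168126195389, 'cy': 190.40018715511803} [[0.873, -0.417, 0.253, 809.261], [0.487, 0.743, -0.459, -495.008], [0.004, 0.524, 0.852, 978.023], [0.0, 0.0, 0.0, 1.0]]
gauge_fence 0.96 [577. -62.   1.] [256. 225.]
gauge_fence 0.57 [638.  33.  93.] [295. 191.]
gauge_fence 0.49 [ 527. -129.   25.] [227. 233.]
fence_bar 0.66 [ 585. -106.   19.] [250. 237.]
top_plate 0.81 [ 527. -131.   26.] [226. 233.]
top_plate 0.62 [ 361. -178.   17.] [164. 221.]
plate_end 0.96 [ 530. -130.   19.] [227. 234.]
plate_end 0.57 [ 362. -174.   17.] [165. 220.]
stop_face 0.81 [636.  32.  92.] [294. 191.]
stop_face 0.62 [705.  16.   3.] [311. 223.]
stop_handle 0.78 [636.  33.  89.] [294. 191.]
screwdriver 0.77 [475. -19.  19.] [231. 194.]
loupe 0.65 [ 604. -405.   28.] [192. 345.]
loupe 0.29 [635.  32.  92.] [293. 190.]
lens_barrel 0.77 [ 658. -158.   37.] [266. 263.]
lens_barrel 0.22 [477. -20.  19.] [232. 194.]
side {'fx': 357.86714242607763, 'fy': 357.86714242607763, 'cx': 253.8569074436853, 'cy': 188.7374652588139} [[-0.827, 0.421, -0.3
[... 1689 characters left out ...]
 265.]
{'time': 1.95, 'joint_positions': array([-1.46018079e-01,  3.41977479e-01,  1.52409385e+00, -8.51206691e-06,
        1.27542297e+00, -1.46002877e-01]), 'dq': array([-3.42581012e-06, -1.13914537e-04, -7.21601128e-04,  2.07682338e-04,
       -8.13087901e-04, -6.15754102e-04]), 'tau': array([-1.80227238e-05, -4.31126082e+01, -2.44477004e+01,  7.18409359e-02,
        4.82745515e-02, -4.54846383e-05]), 'tool_pos': array([5.25012015e+02, 8.56304807e-03, 2.48754355e+02]), 'tcp_rot': array([3.14149654e+00, 2.23654226e-05, 1.57078360e+00]), 'contact_force': array([ 0.15650066, -0.59191558, -0.55250894]), 'moment': array([-0.03811767,  0.03800664, -0.03071205]), 'grip_width': 91.56852128776977}
```

```bash
python3 - <<'E'
import cv2
a=cv2.imread("pics/wrist0.png");cv2.imwrite("pics/w_up.png",cv2.resize(a[60:384,100:500],(800,648))[:600])
b=cv2.imread("pics/scene0.png")[130:330,130:390];cv2.imwrite("pics/s_up.png",cv2.resize(b,(780,600),interpolation=cv2.INTER_CUBIC))
E
```

```text
(no output)
```

View pics/w_up.png

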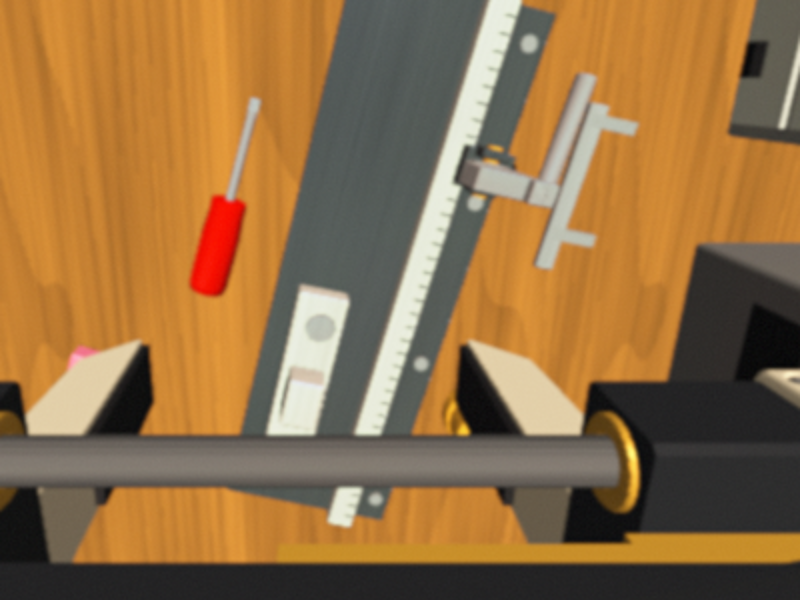

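View pics/s_up.png

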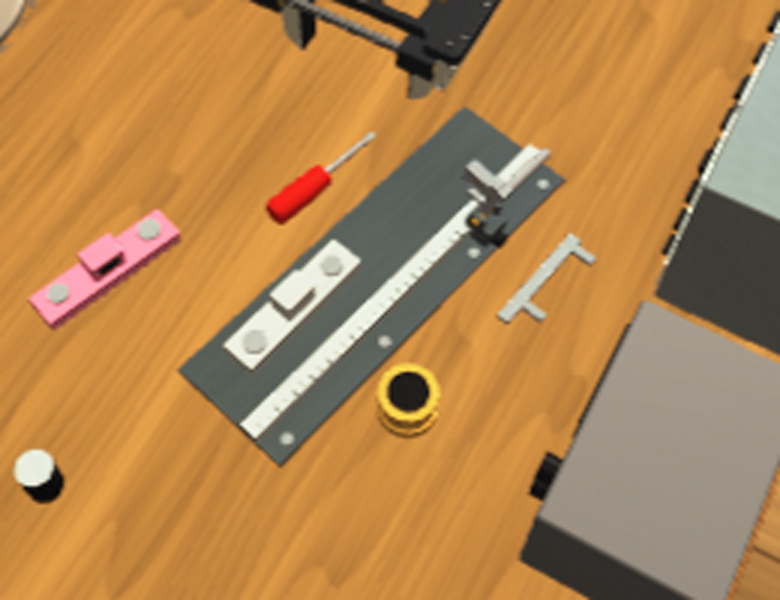

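```bash
cat > fit.py <<'E'
from h import *
import sys
c=None
def fence(img,c):
    hsv=cv2.cvtColor(img,cv2.COLOR_RGB2HSV); 
    L=[];R=[];S=[]
    for v in range(80,275,3):
        s=hsv[v,:,1].astype(int); V=hsv[v,:,2].astype(int)
        wh=np.where((s<40)&(V>190))[0]; wh=wh[(wh>225+ (275-v)*0.2)]
        if len(wh)<5: continue
        # bar = rightmost big run
        runs=np.split(wh,np.where(np.diff(wh)>2)[0]+1); 
        runs=[r for r in runs if 6<=len(r)<22]
        if not runs: continue
        r=runs[-1]; L.append(pix(c,r[0]-0.5,v,20)[:2]); R.append(pix(c,r[-1]+.5,v,20)[:2])
        # steel left edge: saturation high->low scanning left from bar
        k=np.where(s[:r[0]-10]>120)[0]; k=k[k>150]
        if len(k): S.append(pix(c,k[-1]+.5,v,6)[:2])
    for n,P in(("L",L),("R",R),("S",S)):
        P=np.array(P); vx,vy,x0,y0=cv2.fitLine(P.astype(np.float32),cv2.DIST_HUBER,0,.01,.01).ravel()
        if vy<0: vx,vy=-vx,-vy
        nrm=np.array([vy,-vx]); d=(P-[x0,y0])@nrm
        print(n,len(P),"yaw(of y axis-90)",round(float(np.arctan2(-vx,vy)),4),"offset",round(float(np.dot(nrm,[x0,y0])),1),"resid",round(float(np.median(abs(d))),2))
E
python3 - <<'E'
from fit import *
import pickle
from plant import capture
c=capture("wrist"); fence(c["img"],c); pickle.dump(c,open("w0.pkl","wb"))
def f(u,v,z): return np.round(pix(c,u/2+100,v/2+60,z),1)
print("steel corner near",f(228,490,6),f(385,518,6),"bar end",f(329,522,20),f(350,525,20))
print("plate end corners",f(299,288,22),f(349,297,22), "dial",f(320,328,26))
print("handle bar end/base", [f(585,75,z) for z in(85,92)],[f(545,178,z) for z in (85,92)])
print("leaf",[f(537,190,z) for z in (80,95)])
print("block",f(460,180,46),f(470,148,46))
E
```

```text
L 65 yaw(of y axis-90) -0.6409 offset 522.3 resid 18.3
R 65 yaw(of y axis-90) -0.6143 offset 544.4 resid 16.07
S 65 yaw(of y axis-90) -0.9211 offset 371.8 resid 28.45
steel corner near [ 466.2 -218.     6. ] [ 588.8 -244.6    6. ] bar end [ 544.  -236.1   20. ] [ 560.  -238.9   20. ]
plate end corners [521.9 -46.4  22. ] [554.9 -52.7  22. ] dial [535.8 -73.2  26. ]
handle bar end/base [array([661.9,  85.9,  85. ]), array([658.7,  85.8,  92. ])] [array([648.7,  35.8,  85. ]), array([645.8,  36.9,  92. ])]
leaf [array([647.4,  28.7,  80. ]), array([641.3,  31.4,  95. ])]
block [615.7  28.5  46. ] [619.9  46.8  46. ]
```

```bash
cat > fit.py <<'E'
from h import *
from scipy.optimize import least_squares
def fw(p,P):  # fence->world
    cy,sy=np.cos(p[2]),np.sin(p[2]); x,y,z=P; return np.array([p[0]+cy*x-sy*y,p[1]+sy*x+cy*y,z])
def tofence(p,W):
    cy,sy=np.cos(p[2]),np.sin(p[2]); d=np.array(W[:2])-p[:2]; return np.array([cy*d[0]+sy*d[1],-sy*d[0]+cy*d[1]])
def fit(c,p0,edges,ok):
    g=cv2.cvtColor(c["img"],cv2.COLOR_RGB2LAB).astype(float); g=cv2.GaussianBlur(g,(0,0),.8); p=np.array(p0,float)
    for W in (6,3,2):
        obs=[]
        for A,B in edges:
            for t in np.linspace(.02,.98,50):
                P=np.array(A)*(1-t)+np.array(B)*t; q=proj(c,fw(p,P)); e=proj(c,fw(p,P+.01*(np.array(B)-A)))-q; n=np.array([-e[1],e[0]]); n/=np.linalg.norm(n)
                if not ok(*q): continue
                s=np.arange(-W,W+.01,.25); pts=(q+s[:,None]*n).astype(np.float32)
                val=cv2.remap(g.astype(np.float32),pts[None,:,0].copy(),pts[None,:,1].copy(),cv2.INTER_LINEAR)[0]
                d=np.linalg.norm(np.gradient(val,axis=0),axis=1); k=d.argmax()
                if d[k]>2 and 0<k<len(s)-1: obs.append((P,q+s[k]*n,n))
        f=lambda x:[np.dot(proj(c,fw(x,P))-o,n) for P,o,n in obs]
        r=least_squares(f,p,loss="soft_l1",f_scale=.5,x_scale=[1,1,.01]); p=r.x
    print(np.round(p,4),len(obs),"med px",round(np.median(np.abs(f(p))),2)); return p
EDG=[((0,-200,20),(0,180,20)),((18,-200,20),(18,50,20)),((-80,-200,6),(-80,180,6)),((45,-200,6),(45,180,6)),((-80,-200,6),(45,-200,6)),((-80,180,6),(45,180,6))]
E
python3 - <<'E'
from fit import *
import pickle
c=pickle.load(open("w0.pkl","rb"))
okw=lambda u,v: 5<u<505 and (5<v<225)  or (v<322 and v>302 and 180<u<330)
p=fit(c,[586.8,-39.6,-.2136],EDG,okw)
c2=capture("scene"); ok=lambda u,v:5<u<505 and 5<v<375
p2=fit(c2,p,EDG,ok)
c3=capture("side"); p3=fit(c3,p,EDG,ok)
def f(u,v,z): return pix(c,u/2+100,v/2+60,z)
print("handle end",tofence(p,f(585,75,90)),"base",tofence(p,f(545,178,88)),"block",tofence(p,f(460,180,46)),tofence(p,f(470,148,46)))
print("plate end",tofence(p,f(299,288,22)),tofence(p,f(349,297,22)))
for n in("stop_handle","stop_face","stop_block","top_plate"):
  for cc,k in((c2,"scene"),(c3,"side")):
    for r in spot_in(n,k)[:1]: P=w(cc,r["xyz"]); print(n,k,np.round(tofence(p,P)),round(P[2]))
def up(img,q,s): 
    u,v=int(q[0]),int(q[1]); return cv2.resize(img[v-s*3//4:v+s*3//4,u-s:u+s,::-1],(400,300),interpolation=cv2.INTER_CUBIC)
h=fw(p,(40,90,70)); print(proj(c2,h),proj(c3,h))
t=fw(p,(-43,-70,22))
cv2.imwrite("pics/b.png",cv2.vconcat([cv2.hconcat([up(c2["img"],proj(c2,h),44),up(c3["img"],proj(c3,h),44)]),cv2.hconcat([up(c2["img"],proj(c2,t),60),up(c3["img"],proj(c3,t),60)])]))
print([int(i) for q in(proj(c2,h),proj(c3,h),proj(c2,t),proj(c3,t)) for i in q])
pickle.dump((p,p2,p3,c2,c3),open("f.pkl","wb"))
E
```

```text
[ 5.891466e+02 -4.220290e+01 -2.387000e-01] 203 med px 0.27
[ 5.907716e+02 -4.414580e+01 -2.391000e-01] 283 med px 0.23
[ 5.89281e+02 -4.08653e+01 -2.36900e-01] 293 med px 0.37
handle end [ 38.19406141 141.09841019] base [38.1150158  90.06458152] block [ 9.05357117 75.01291091] [ 8.84629978 93.76148704]
plate end [-64.37386231 -19.94537813] [-30.75904614 -18.32333156]
stop_handle scene [32. 85.] 91
stop_handle side [27. 87.] 87
stop_face scene [31. 84.] 93
stop_face side [28. 91.] 94
stop_block scene [30. 83.] 76
stop_block side [  86. -335.] 23
top_plate scene [-188. -186.] 17
top_plate side [-202. -163.] 19
[298.29663478 196.02233635] [209.6479671  171.60519255]
[298, 196, 209, 171, 233, 225, 272, 171]
```

View pics/b.png

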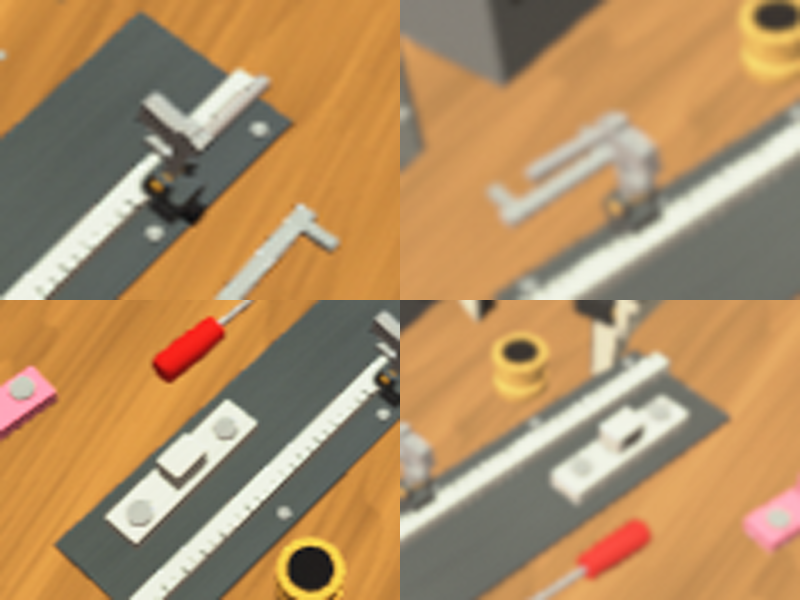

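```bash
python3 -m handwheel '[[[32,16,-20],[0,0,-0.0595]],[[32,16,-20],[0,0,-0.0595]],[[33,16,-20],[0,0,-0.0595]],[[33,16,-20],[0,0,-0.0595]],[[0,0,0],[0,0,0]]]' 0.5
python3 - <<'E'
from fit import *
import pickle
c=capture("wrist"); pickle.dump(c,open("w1.pkl","wb"))
cv2.imwrite("pics/w1.png",cv2.resize(c["img"][:,:,::-1],(800,600)))
p=np.array([589.7,-42.4,-.238])
for n in("stop_handle","stop_face"):
    for r in spot_in(n,"wrist")[:2]: P=w(c,r["xyz"]); print(n,r["score"],np.round(tofence(p,P)),P[2])
print(get_obs()["tool_pos"],get_obs()["grip_width"]); 
P=fw(p,(38.5,119,88.6)); print(P,proj(c,P)*800/512,[proj(c,fw(p,(38.5,y,88.6)))*800/512 for y in (88,141)])
E
```

```text
time: 3.12
tool_pos: [655.3, 65.1, 165.6]
tcp_rot: [-3.138, 0.001, 1.334]
contact_force: [0.4, -0.8, -0.4]
grip_width: 47.8
stop_handle 0.92 [32. 91.] 96.87667534946698
stop_face 0.87 [30. 96.] 90.98646732400613
[654.62754314  63.74081488 169.16103036] 46.072223707381944
[655.17011802  64.16882118  88.6       ] [394.43267265 333.87930358] [array([394.4063478 , 389.34256808]), array([394.45272602, 291.62929098])]
```

View pics/w1.png

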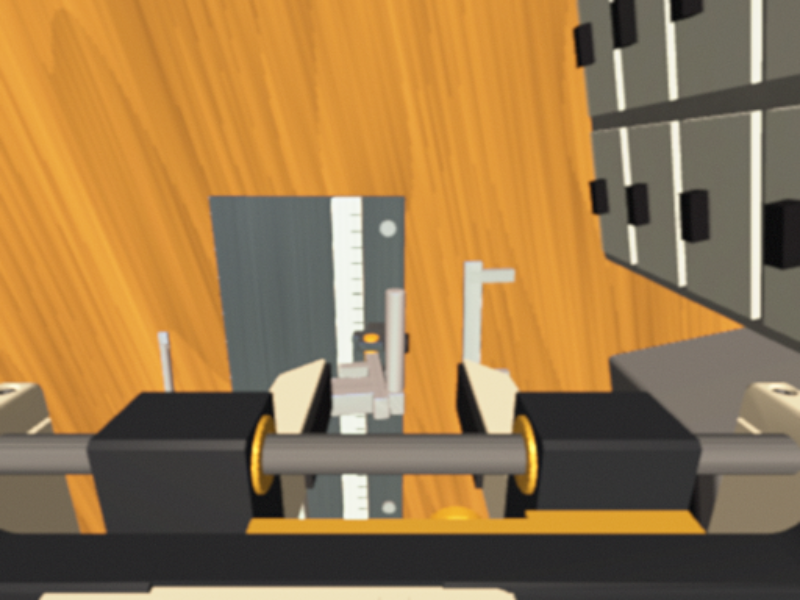

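```bash
python3 -m handwheel '[[[0,0,-25],[0,0,0]],[[0,0,-25],[0,0,0]],[[0,0,-17],[0,0,0]],[[0,0,-10],[0,0,0]],[[0,0,0],[0,0,0]]]' ; python3 -m handwheel '[[[0,0,0],[0,0,0]],[[0,0,0],[0,0,0]],[[0,0,0],[0,0,0]],[[0,0,0],[0,0,0]],[[0,0,0],[0,0,0]]]' 1
python3 - <<'E'
import numpy as np
r=np.hypot(50,8);f0=np.arctan2(8,50);c,s=np.cos(-.238),np.sin(-.238)
prev=None
for th in np.linspace(1.69,0,13):
    x,z=-r*np.cos(f0+th),r*np.sin(f0+th)
    if prev: d=x-prev[0]; print(round(th,2),np.round([d*c,d*s,z-prev[1]],1))
    prev=(x,z)
E
```

```text
time: 3.9
tool_pos: [654.8, 63.9, 91.7]
tcp_rot: [-3.141, 0.0, 1.333]
contact_force: [0.2, -0.5, -0.0]
grip_width: 46.1
time: 4.53
tool_pos: [655.1, 64.1, 91.9]
tcp_rot: [3.141, -0.0, 1.333]
contact_force: [-0.3, 0.1, 0.8]
grip_width: 8.6
1.55 [-6.8  1.6  1.5]
1.41 [-6.9  1.7  0.5]
1.27 [-6.9  1.7 -0.5]
1.13 [-6.8  1.6 -1.5]
0.99 [-6.5  1.6 -2.5]
0.84 [-6.1  1.5 -3.4]
0.7 [-5.6  1.3 -4.2]
0.56 [-4.9  1.2 -5. ]
0.42 [-4.2  1.  -5.7]
0.28 [-3.4  0.8 -6.2]
0.14 [-2.5  0.6 -6.6]
0.0 [-1.6  0.4 -6.9]
```

```bash
python3 -m handwheel '[[[-6.8,1.6,1.5],[0,0,0]],[[-6.9,1.7,0.5],[0,0,0]],[[-6.9,1.7,-0.5],[0,0,0]],[[-6.8,1.6,-1.5],[0,0,0]],[[-6.5,1.6,-2.5],[0,0,0]],[[-6.1,1.5,-3.4],[0,0,0]],[[0,0,0],[0,0,0]]]'
```

```text
time: 5.4
tool_pos: [614.2, 74.1, 85.9]
tcp_rot: [-3.14, -0.0, 1.333]
contact_force: [-0.6, 2.4, 5.7]
grip_width: 8.5
```

```bash
python3 -m handwheel '[[[-5.6,1.3,-4.5],[0,0,0]],[[-4.9,1.2,-5],[0,0,0]],[[-4.2,1,-5.7],[0,0,0]],[[-3.4,0.8,-6.2],[0,0,0]],[[-2.5,0.6,-6.6],[0,0,0]],[[0,0,0],[0,0,0]]]'
```

```text
time: 6.15
tool_pos: [594.2, 78.8, 56.8]
tcp_rot: [-3.141, -0.0, 1.333]
contact_force: [4.4, 1.9, -1.2]
grip_width: 8.7
```

```bash
python3 -m handwheel '[[[-1,0.2,-4],[0,0,0]],[[0,0,0],[0,0,0]]]'
```

```text
time: 6.4
tool_pos: [593.3, 79.0, 53.2]
tcp_rot: [-3.141, -0.0, 1.333]
contact_force: [4.3, 2.4, 1.2]
grip_width: 8.6
```

```bash
python3 -m handwheel '[[[-0.3,0,-1],[0,0,0]],[[0,0,-1],[0,0,0]],[[0,0,0],[0,0,0]]]'
```

```text
time: 6.78
tool_pos: [593.0, 79.1, 51.7]
tcp_rot: [-3.141, -0.0, 1.333]
contact_force: [3.2, 3.2, 2.0]
grip_width: 8.9
```

```bash
python3 -m handwheel '[[[0,0,-1],[0,0,0]],[[0,0,0],[0,0,0]]]'
```

```text
time: 7.02
tool_pos: [592.8, 79.1, 50.6]
tcp_rot: [-3.141, -0.0, 1.333]
contact_force: [3.0, 4.8, 2.7]
grip_width: 8.6
```

```bash
python3 -m handwheel '[[[0,0,-1],[0,0,0]],[[0,0,0],[0,0,0]]]'
```

```text
time: 7.28
tool_pos: [592.6, 79.2, 49.6]
tcp_rot: [-3.14, -0.0, 1.333]
contact_force: [2.8, 5.4, 3.6]
grip_width: 8.6
```

```bash
python3 -m handwheel '[[[0,0,-1],[0,0,0]],[[0,0,0],[0,0,0]]]'
```

```text
time: 7.52
tool_pos: [592.4, 79.2, 48.5]
tcp_rot: [-3.14, -0.0, 1.333]
contact_force: [1.9, 5.2, 2.9]
grip_width: 8.9
```

```bash
python3 -m handwheel '[[[0,0,-1.5],[0,0,0]],[[0,0,0],[0,0,0]]]'
```

```text
time: 7.78
tool_pos: [592.2, 79.3, 47.3]
tcp_rot: [-3.14, -0.0, 1.333]
contact_force: [0.8, 5.2, 5.5]
grip_width: 8.8
```

```bash
python3 -m handwheel '[[[0,0,-1.5],[0,0,0]],[[0,0,0],[0,0,0]]]'
```

```text
time: 8.02
tool_pos: [592.3, 79.3, 46.9]
tcp_rot: [-3.14, -0.0, 1.333]
contact_force: [-2.9, 5.5, 13.8]
grip_width: 8.3
```

```bash
python3 - <<'E'
from fit import *
import pickle
p=np.array([589.7,-42.4,-.238])
ims=[]
for k in("scene","side"):
    c=capture(k); P=fw(p,(-5,100,45)); u,v=proj(c,P).astype(int)
    a=c["img"][v-52:v+52,u-68:u+68,::-1]; ims.append(cv2.resize(a,(400,306),interpolation=cv2.INTER_CUBIC))
c=capture("wrist"); ims2=cv2.resize(c["img"][100:330,100:400,::-1],(390,299),interpolation=cv2.INTER_CUBIC)
d=np.zeros((299,800,3),np.uint8); d[:,:390]=ims2
cv2.imwrite("pics/c.png",np.vstack([np.hstack(ims),d])[:600])
E
```

```text
(no output)
```

View pics/c.png

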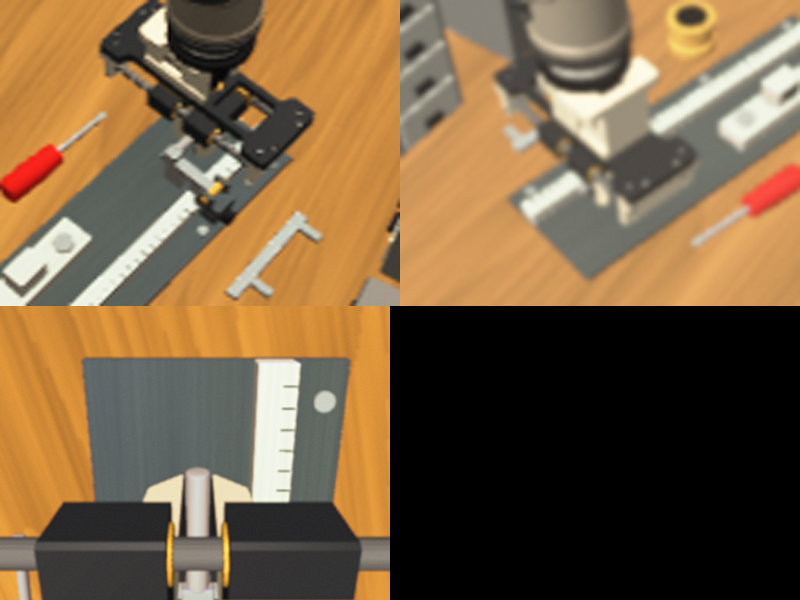

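```bash
python3 -m handwheel '[[[0,0,1],[0,0,0]],[[0,0,0],[0,0,0]]]'; python3 -m handwheel '[[[0,0,0],[0,0,0]],[[0,0,0],[0,0,0]],[[0,0,0],[0,0,0]],[[0,0,20],[0,0,0]],[[0,0,40],[0,0,0]],[[0,0,40],[0,0,0]]]' 0.4;  python3 -m handwheel '[[[-13.4,-39.5,0],[0,0,0.016]],[[-13.4,-39.5,0],[0,0,0.016]],[[-13.4,-39.5,0],[0,0,0.016]],[[-13.4,-39.5,0],[0,0,0]],[[-13.4,-39.5,0],[0,0,0]],[[0,0,0],[0,0,0]]]'
python3 - <<'E'
from fit import *
import pickle
p=np.array([589.15,-42.2,-.2387])
c=capture("wrist"); im=c["img"][:,:,::-1].copy()
c2=capture("scene"); P=fw(p,(-5,80,45)); u,v=proj(c2,P).astype(int)
a=cv2.resize(c2["img"][v-38:v+38,u-50:u+50,::-1],(400,304),interpolation=cv2.INTER_CUBIC)
b=cv2.resize(im,(400,300)); 
cv2.imwrite("pics/d.png",np.vstack([np.hstack([b,a[:300]])]))
print(get_obs()["tool_pos"],get_obs()["grip_width"])
for z,y in((46,0),):
  print([np.round(proj(c,fw(p,(-44.2+dx,-89+dy,46)))*400/512) for dx,dy in((-12,17),(12,17),(12,-17))])
E
```

```text
time: 8.43
tool_pos: [592.2, 79.3, 47.1]
tcp_rot: [-3.14, -0.0, 1.333]
contact_force: [-0.9, 4.1, 8.4]
grip_width: 8.9
time: 9.18
tool_pos: [592.6, 78.5, 147.3]
tcp_rot: [-3.14, 0.001, 1.333]
contact_force: [0.1, 0.4, 0.2]
grip_width: 54.8
time: 9.93
tool_pos: [525.1, -121.2, 146.6]
tcp_rot: [-3.141, 0.001, 1.377]
contact_force: [-0.0, 0.3, 0.4]
grip_width: 54.7
[ 525.88496633 -118.82284931  146.67708803] 55.33532104653963
[array([186., 140.]), array([208., 141.]), array([207., 171.])]
```

View pics/d.png

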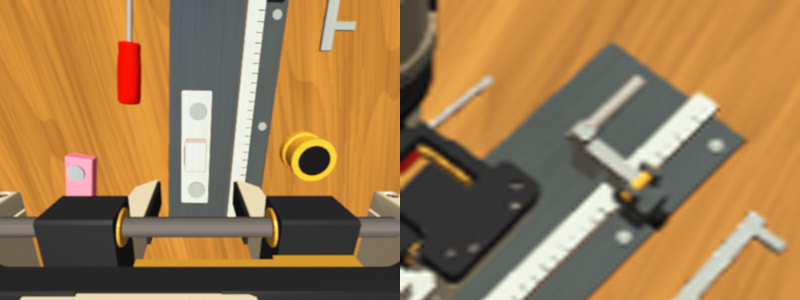

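```bash
python3 -m handwheel '[[[0,0,-35],[0,0,0]],[[0,0,-35],[0,0,0]],[[0,0,-20],[0,0,0]],[[0,0,-8],[0,0,0]],[[0,0,0],[0,0,0]]]'; python3 -m handwheel '[[[0,0,0],[0,0,0]],[[0,0,0],[0,0,0]],[[0,0,0],[0,0,0]],[[0,0,0],[0,0,0]],[[0,0,0],[0,0,0]]]' 1
```

```text
time: 10.65
tool_pos: [526.3, -118.0, 48.8]
tcp_rot: [-3.141, -0.0, 1.382]
contact_force: [0.9, 0.4, 1.0]
grip_width: 54.7
time: 11.28
tool_pos: [526.1, -118.7, 49.2]
tcp_rot: [3.141, 0.0, 1.381]
contact_force: [-2.0, 0.2, 4.9]
grip_width: 23.6
```

```bash
python3 -m handwheel '[[[4.8,9.1,0],[0,0,-0.02]],[[4.8,9.1,0],[0,0,-0.02]],[[4.8,9.1,0],[0,0,-0.009]],[[4.8,9.1,0],[0,0,0]],[[4.8,9.1,0],[0,0,0]],[[4.8,9.1,0],[0,0,0]],[[4.8,9.1,0],[0,0,0]],[[4.8,9.1,0],[0,0,0]],[[0,0,0],[0,0,0]],[[0,0,0],[0,0,0]]]'
cat > s.py <<'E'
from fit import *
p=np.array([589.15,-42.2,-.2387]); o=get_obs(); f=o["contact_force"]; c,s=np.cos(p[2]),np.sin(p[2])
print("fence xy",np.round(tofence(p,o["tool_pos"]),2),"z",round(o["tool_pos"][2],1),"yaw",round(o["tcp_rot"][2]-np.pi/2,4),"F",np.round([c*f[0]+s*f[1],-s*f[0]+c*f[1],f[2]],1),"Mz",np.round(o["moment"],2),o["time"])
E
python3 s.py
```

```text
time: 12.52
tool_pos: [565.3, -44.9, 49.2]
tcp_rot: [3.14, -0.001, 1.332]
contact_force: [1.1, 2.1, 6.0]
grip_width: 23.9
fence xy [-22.54  -8.29] z 49.2 yaw -0.2386 F [0.6 2.3 6. ] Mz [ 0.54 -0.19 -0.03] 12.525
```

```bash
python3 -m handwheel '[[[0.97,-0.24,0.3],[0,0,0]],[[0.97,-0.24,0],[0,0,0]],[[0.97,-0.24,0],[0,0,0]],[[0,0,0],[0,0,0]]]'; python3 s.py;python3 -m handwheel '[[[0.97,-0.24,0],[0,0,0]],[[0,0,0],[0,0,0]]]';python3 s.py
```

```text
time: 13.02
tool_pos: [566.2, -46.0, 49.2]
tcp_rot: [-3.139, -0.0, 1.332]
contact_force: [-4.0, 3.8, 9.1]
grip_width: 23.9
fence xy [-21.37  -9.11] z 49.2 yaw -0.2389 F [-4.8  2.7  9.1] Mz [0.67 0.72 0.03] 13.025
time: 13.28
tool_pos: [567.0, -46.3, 49.2]
tcp_rot: [-3.138, -0.0, 1.332]
contact_force: [-4.8, 3.2, 9.8]
grip_width: 23.8
fence xy [-20.57  -9.25] z 49.2 yaw -0.2389 F [-5.4  2.   9.8] Mz [0.54 0.83 0.03] 13.275
```

```bash
python3 -m handwheel '[[[0,0,0.7],[0,0,0]],[[0,0,0],[0,0,0]]]'; python3 s.py;python3 -m handwheel '[[[0,0,0.7],[0,0,0]],[[0,0,0],[0,0,0]]]';python3 s.py
```

```text
time: 13.52
tool_pos: [568.1, -47.0, 49.2]
tcp_rot: [-3.141, 0.0, 1.332]
contact_force: [0.6, 0.6, -1.0]
grip_width: 24.0
fence xy [-19.34  -9.68] z 49.2 yaw -0.2391 F [ 0.5  0.7 -1. ] Mz [ 0.01 -0.02 -0.  ] 13.525
time: 13.78
tool_pos: [568.3, -46.9, 50.3]
tcp_rot: [-3.141, 0.0, 1.332]
contact_force: [0.1, 0.5, -2.1]
grip_width: 23.9
fence xy [-19.1   -9.51] z 50.3 yaw -0.239 F [ 0.   0.5 -2.1] Mz [-0.02  0.03  0.07] 13.775
```

```bash
python3 -m handwheel '[[[0,0,-0.9],[0,0,0]],[[0.6,-0.15,0],[0,0,0]],[[0,0,0],[0,0,0]]]'; python3 s.py;python3 -m handwheel '[[[0.6,-0.15,0],[0,0,0]],[[0,0,0],[0,0,0]]]';python3 s.py
```

```text
time: 14.15
tool_pos: [569.1, -47.0, 49.6]
tcp_rot: [3.141, 0.0, 1.332]
contact_force: [0.1, -0.4, -1.2]
grip_width: 23.8
fence xy [-18.38  -9.44] z 49.6 yaw -0.239 F [ 0.2 -0.4 -1.2] Mz [ 0.05  0.06 -0.  ] 14.15
time: 14.4
tool_pos: [569.7, -47.2, 49.7]
tcp_rot: [3.141, 0.0, 1.332]
contact_force: [-0.3, 0.4, -1.8]
grip_width: 24.0
fence xy [-17.77  -9.44] z 49.7 yaw -0.239 F [-0.4  0.3 -1.8] Mz [ 0.01  0.05 -0.01] 14.4
```

```bash
python3 -m handwheel '[[[0.5,-0.12,0],[0,0,0]],[[0,0,0],[0,0,0]]]'; python3 s.py
```

```text
time: 14.65
tool_pos: [570.0, -47.2, 49.6]
tcp_rot: [-3.141, 0.0, 1.332]
contact_force: [0.5, -1.0, -0.7]
grip_width: 23.6
fence xy [-17.43  -9.42] z 49.6 yaw -0.2389 F [ 0.7 -0.8 -0.7] Mz [0.   0.13 0.01] 14.65
```

```bash
python3 -m handwheel '[[[0.5,-0.12,0],[0,0,0]],[[0,0,0],[0,0,0]]]'; python3 s.py;  python3 -m handwheel '[[[0.5,-0.12,0],[0,0,0]],[[0,0,0],[0,0,0]]]'; python3 s.py
```

```text
time: 14.9
tool_pos: [570.2, -47.3, 49.5]
tcp_rot: [-3.141, 0.0, 1.332]
contact_force: [-2.1, -0.6, -0.3]
grip_width: 24.0
fence xy [-17.2   -9.47] z 49.5 yaw -0.2388 F [-1.9 -1.1 -0.3] Mz [0.03 0.38 0.09] 14.9
time: 15.15
tool_pos: [570.4, -47.4, 49.5]
tcp_rot: [-3.14, 0.0, 1.332]
contact_force: [-4.9, -0.5, 1.1]
grip_width: 23.9
fence xy [-16.97  -9.5 ] z 49.5 yaw -0.2386 F [-4.6 -1.6  1.1] Mz [0.07 0.87 0.29] 15.15
```

```bash
python3 -m handwheel '[[[0.4,-0.1,0],[0,0,0]],[[0,0,0],[0,0,0]]]'; python3 s.py
```

```text
time: 15.4
tool_pos: [570.5, -47.5, 49.4]
tcp_rot: [-3.139, 0.0, 1.332]
contact_force: [-6.9, -0.8, 1.6]
grip_width: 23.7
fence xy [-16.86  -9.54] z 49.4 yaw -0.2385 F [-6.5 -2.4  1.6] Mz [0.06 1.06 0.37] 15.4
```

```bash
python3 -m handwheel '[[[-0.6,0.15,0],[0,0,0.005]],[[0.71,2.92,0],[0,0,0]],[[0.71,2.92,0],[0,0,0]],[[0.71,2.92,0],[0,0,0]],[[0,0,0],[0,0,0]]]'; python3 s.py
```

```text
time: 16.02
tool_pos: [572.9, -38.1, 49.4]
tcp_rot: [-3.141, -0.0, 1.337]
contact_force: [-3.7, 0.4, -2.8]
grip_width: 24.0
fence xy [-16.73   0.1 ] z 49.4 yaw -0.2337 F [-3.7 -0.5 -2.8] Mz [0.09 0.79 0.25] 16.025
```

```bash
python3 -m handwheel '[[[-0.2,0.05,0],[0,0,0.01]],[[0.47,1.95,0],[0,0,0]],[[0,0,0],[0,0,0]]]'; python3 s.py
```

```text
time: 16.4
tool_pos: [573.5, -36.6, 49.7]
tcp_rot: [3.141, -0.0, 1.346]
contact_force: [-3.6, 0.3, -2.3]
grip_width: 23.8
fence xy [-16.56   1.7 ] z 49.7 yaw -0.2243 F [-3.6 -0.5 -2.3] Mz [ 0.02  0.7  -0.06] 16.4
```

```bash
python3 -m handwheel '[[[0.2,0.97,0],[0,0,0]],[[0.2,0.97,0],[0,0,0]],[[0,0,0],[0,0,0]]]'; python3 s.py; python3 -m handwheel '[[[0.15,0.68,0],[0,0,0]],[[0,0,0],[0,0,0]]]'; python3 s.py
```

```text
time: 16.77
tool_pos: [573.9, -34.7, 49.8]
tcp_rot: [3.141, -0.0, 1.347]
contact_force: [-3.2, -1.0, -0.3]
grip_width: 23.7
fence xy [-16.56   3.69] z 49.8 yaw -0.224 F [-2.8 -1.7 -0.3] Mz [-0.07  0.58 -0.08] 16.775
time: 17.02
tool_pos: [574.1, -34.0, 49.7]
tcp_rot: [3.141, -0.0, 1.347]
contact_force: [-1.8, -0.3, -0.6]
grip_width: 23.7
fence xy [-16.58   4.4 ] z 49.7 yaw -0.224 F [-1.7 -0.7 -0.6] Mz [-0.17  0.48 -0.07] 17.025
```

```bash
python3 -m handwheel '[[[0.15,0.68,0],[0,0,0]],[[0,0,0],[0,0,0]]]'; python3 s.py
```

```text
time: 17.27
tool_pos: [574.2, -33.3, 49.8]
tcp_rot: [3.141, -0.0, 1.347]
contact_force: [-2.9, -0.5, -1.3]
grip_width: 23.7
fence xy [-16.59   5.12] z 49.8 yaw -0.224 F [-2.7 -1.1 -1.3] Mz [-0.1   0.43 -0.08] 17.275
```

```bash
python3 -m handwheel '[[[0.15,0.68,0],[0,0,0]],[[0,0,0],[0,0,0]]]'; python3 s.py
```

```text
time: 17.52
tool_pos: [574.4, -32.6, 49.7]
tcp_rot: [3.141, -0.0, 1.347]
contact_force: [-2.3, -0.1, -1.5]
grip_width: 23.6
fence xy [-16.6    5.79] z 49.7 yaw -0.2239 F [-2.2 -0.7 -1.5] Mz [-0.03  0.28 -0.03] 17.525
```

```bash
for i in 1; do python3 -m handwheel '[[[0.15,0.58,0],[0,0,0]],[[0,0,0],[0,0,0]]]' >/dev/null; python3 s.py; done
```

```text
fence xy [-16.61   6.4 ] z 49.7 yaw -0.224 F [-0.9  0.7 -0.8] Mz [ 0.01  0.2  -0.02] 17.775
```

```bash
python3 -m handwheel '[[[0.15,0.58,0],[0,0,0]],[[0,0,0],[0,0,0]]]' >/dev/null; python3 s.py
```

```text
fence xy [-16.64   6.98] z 49.7 yaw -0.2239 F [-1.5 -0.5 -0.9] Mz [-0.02  0.13 -0.01] 18.025
```

```bash
python3 -m handwheel '[[[0.15,0.58,0],[0,0,0]],[[0,0,0],[0,0,0]]]' >/dev/null; python3 s.py
```

```text
fence xy [-16.69   7.56] z 49.7 yaw -0.2239 F [ 0.6  0.  -0.5] Mz [ 0.08  0.11 -0.03] 18.275
```

```bash
python3 -m handwheel '[[[0.12,0.5,0],[0,0,0]],[[0,0,0],[0,0,0]]]' >/dev/null; python3 s.py
```

```text
fence xy [-16.68   8.06] z 49.7 yaw -0.2239 F [ 0.7 -0.1 -0.8] Mz [ 0.04  0.04 -0.04] 18.525
```

```bash
python3 -m handwheel '[[[0.4,0.42,0],[0,0,0]],[[0,0,0],[0,0,0]]]' >/dev/null; python3 s.py
```

```text
fence xy [-16.61   8.51] z 49.6 yaw -0.224 F [-0.8  0.6 -0.7] Mz [-0.03  0.17 -0.12] 18.775
```

```bash
python3 -m handwheel '[[[0.2,0.5,0],[0,0,0]],[[0,0,0],[0,0,0]]]' >/dev/null; python3 s.py
```

```text
fence xy [-16.56   9.03] z 49.6 yaw -0.224 F [-1.7  0.3 -2. ] Mz [ 0.05  0.24 -0.1 ] 19.025
```

```bash
python3 -m handwheel '[[[0.13,0.5,0],[0,0,0]],[[0,0,0],[0,0,0]]]' >/dev/null; python3 s.py
```

```text
fence xy [-16.54   9.2 ] z 49.6 yaw -0.224 F [-1.3 -2.6 -2.2] Mz [-0.46  0.45 -0.04] 19.275
```

```bash
python3 -m handwheel '[[[0.13,0.5,0],[0,0,0]],[[0,0,0],[0,0,0]]]' >/dev/null; python3 s.py
```

```text
fence xy [-16.56   9.28] z 49.6 yaw -0.2239 F [-1.5 -5.9 -1.1] Mz [-0.84  0.57 -0.07] 19.525
```

```bash
python3 -m handwheel '[[[0.2,-0.05,0],[0,0,-0.003]],[[0,0,0],[0,0,0]],[[0,0,0],[0,0,0]],[[0,0,0],[0,0,0]],[[0,0,0],[0,0,0]]]' >/dev/null; python3 s.py
```

```text
fence xy [-16.54   9.3 ] z 49.6 yaw -0.2266 F [-3.3 -4.8  0.1] Mz [-0.83  0.68  0.02] 20.15
```

```bash
python3 -m handwheel '[[[-0.35,-0.5,-0.3],[0,0,0]],[[0,0,0],[0,0,0]]]' >/dev/null; python3 s.py
```

```text
fence xy [-16.56   9.17] z 49.4 yaw -0.2269 F [-2.9 -5.1  1. ] Mz [-0.63  0.71  0.01] 20.4
```

```bash
python3 -m handwheel '[[[-0.3,-0.25,-0.2],[0,0,0]],[[0,0,0],[0,0,0]]]' >/dev/null; python3 s.py
```

```text
fence xy [-16.57   9.16] z 49.3 yaw -0.2268 F [-3.  -3.4  2.5] Mz [-0.53  0.63  0.02] 20.65
```

```bash
python3 -m handwheel '[[[-0.25,-0.25,0],[0,0,0]],[[0,0,0],[0,0,0]]]' >/dev/null; python3 s.py
```

```text
fence xy [-16.62   9.12] z 49.3 yaw -0.227 F [-1.  -1.6  2.5] Mz [-0.17  0.36  0.08] 20.9
```

Light now; release and rise, then check with the wrist camera.

```bash
python3 -m handwheel '[[[0,0,0],[0,0,0]],[[0,0,0],[0,0,0]],[[0,0,0],[0,0,0]],[[0,0,20],[0,0,0]],[[0,0,40],[0,0,0]],[[0,0,40],[0,0,0]],[[0,0,0],[0,0,0]]]' 0.4; python3 s.py
python3 - <<'E'
from fit import *
p=np.array([589.15,-42.2,-.2387])
c=capture("wrist"); im=c["img"][:,:,::-1].copy()
cv2.imwrite("pics/e.png",cv2.resize(im[0:230,150:410],(780,690),interpolation=cv2.INTER_CUBIC)[:600])
okw=lambda u,v: 5<u<505 and 5<v<225
fit(c,p,EDG,okw)
E
```

```text
time: 21.78
tool_pos: [576.8, -29.9, 152.5]
tcp_rot: [3.134, -0.0, 1.344]
contact_force: [0.6, 1.1, 0.3]
grip_width: 55.4
fence xy [-14.9    9.07] z 152.5 yaw -0.227 F [0.3 1.2 0.3] Mz [-0.06  0.1  -0.  ] 21.775
[ 5.780014e+02 -9.028290e+01 -2.385000e-01] 64 med px 0.28
```

View pics/e.png

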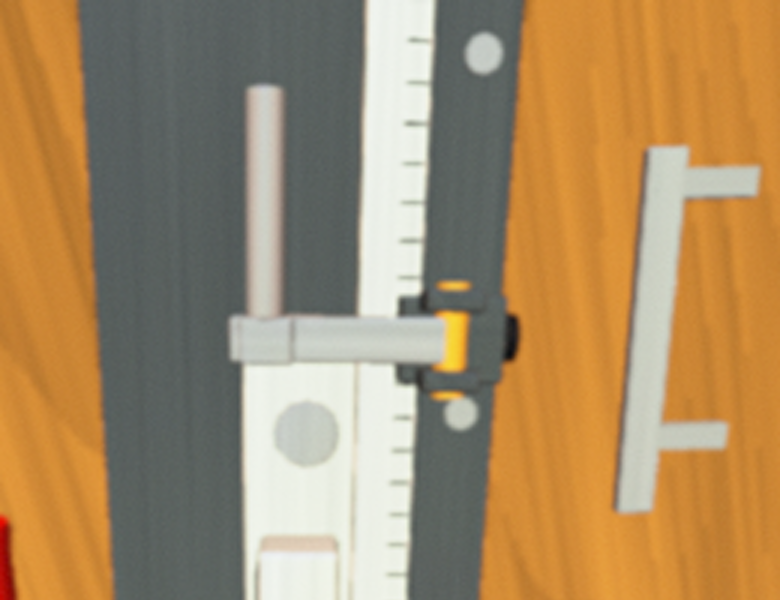

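```bash
python3 -m handwheel '[[[5,36,0],[0,0,-0.011]],[[5,36,0],[0,0,0]],[[5.5,37,0],[0,0,0]],[[0,0,0],[0,0,0]],[[0,0,0],[0,0,0]]]' 0.5; python3 s.py
```

```text
time: 22.45
tool_pos: [589.7, 79.0, 147.9]
tcp_rot: [-3.14, 0.001, 1.333]
contact_force: [0.0, -1.1, -0.3]
grip_width: 45.6
fence xy [-28.1  117.91] z 147.9 yaw -0.2376 F [ 0.3 -1.1 -0.3] Mz [-0.09  0.03  0.02] 22.45
```

```bash
python3 -m handwheel '[[[2.6,0.2,-35],[0,0,0]],[[0,0,-35],[0,0,0]],[[0,0,-20],[0,0,0]],[[0,0,-9.5],[0,0,0]],[[0,0,0],[0,0,0]],[[0,0,0],[0,0,0]]]'; python3 s.py
```

```text
time: 23.2
tool_pos: [593.6, 79.3, 50.6]
tcp_rot: [3.14, -0.0, 1.332]
contact_force: [0.3, 0.0, 0.5]
grip_width: 45.8
fence xy [-24.37 119.1 ] z 50.6 yaw -0.2384 F [0.3 0.1 0.5] Mz [-0.    0.03 -0.04] 23.2
```

```bash
python3 -m handwheel '[[[0,0,0],[0,0,0]],[[0,0,0],[0,0,0]],[[0,0,0],[0,0,0]],[[0,0,0],[0,0,0]],[[0,0,0],[0,0,0]]]' 1; python3 s.py; python3 - <<'E'
import numpy as np
r=np.hypot(50,8);f0=np.arctan2(8,50);c,s=np.cos(-.238),np.sin(-.238)
prev=None
for th in np.linspace(0,1.7,15):
    x,z=-r*np.cos(f0+th),r*np.sin(f0+th)
    if prev: d=x-prev[0]; print(round(th,2),np.round([d*c,d*s,z-prev[1]],1))
    prev=(x,z)
E
```

```text
time: 23.82
tool_pos: [592.4, 79.8, 49.7]
tcp_rot: [-3.14, 0.0, 1.333]
contact_force: [-3.1, 1.0, 2.5]
grip_width: 9.0
fence xy [-25.67 119.32] z 49.7 yaw -0.2379 F [-3.2  0.3  2.5] Mz [ 0.16  0.52 -0.05] 23.825
0.12 [ 1.3 -0.3  6. ]
0.24 [ 2.  -0.5  5.8]
0.36 [ 2.7 -0.6  5.5]
0.49 [ 3.3 -0.8  5.1]
0.61 [ 3.9 -0.9  4.7]
0.73 [ 4.4 -1.1  4.2]
0.85 [ 4.9 -1.2  3.6]
0.97 [ 5.2 -1.3  3. ]
1.09 [ 5.5 -1.3  2.3]
1.21 [ 5.8 -1.4  1.6]
1.34 [ 5.9 -1.4  0.8]
1.46 [ 6.  -1.4  0.1]
1.58 [ 5.9 -1.4 -0.6]
1.7 [ 5.8 -1.4 -1.4]
```

```bash
python3 -m handwheel '[[[1.3,-0.3,6],[0,0,0]],[[2,-0.5,5.8],[0,0,0]],[[2.7,-0.6,5.5],[0,0,0]],[[3.3,-0.8,5.1],[0,0,0]],[[3.9,-0.9,4.7],[0,0,0]],[[4.4,-1.1,4.2],[0,0,0]],[[0,0,0],[0,0,0]]]'; python3 s.py
```

```text
time: 24.7
tool_pos: [608.2, 76.0, 82.0]
tcp_rot: [-3.136, 0.001, 1.333]
contact_force: [-14.1, 2.9, 9.8]
grip_width: 9.0
fence xy [ -9.43 119.38] z 82.0 yaw -0.2378 F [-14.4  -0.5   9.8] Mz [ 0.53  2.33 -0.06] 24.7
```

```bash
python3 -m handwheel '[[[4.9,-1.2,3.6],[0,0,0]],[[5.2,-1.3,3],[0,0,0]],[[5.5,-1.3,2.3],[0,0,0]],[[5.8,-1.4,1.6],[0,0,0]],[[5.9,-1.4,0.8],[0,0,0]],[[0,0,0],[0,0,0]]]'; python3 s.py
```

```text
time: 25.45
tool_pos: [638.4, 68.6, 93.5]
tcp_rot: [3.14, -0.0, 1.333]
contact_force: [-3.6, 0.4, 5.0]
grip_width: 9.0
fence xy [ 21.67 119.35] z 93.5 yaw -0.238 F [-3.6 -0.5  5. ] Mz [ 0.06  0.77 -0.05] 25.45
```

```bash
python3 -m handwheel '[[[6,-1.4,0.1],[0,0,0]],[[5.9,-1.4,-0.6],[0,0,0]],[[5.8,-1.4,-1.4],[0,0,0]],[[0,0,0],[0,0,0]]]'; python3 s.py
```

```text
time: 25.95
tool_pos: [655.7, 64.3, 90.3]
tcp_rot: [3.141, 0.0, 1.333]
contact_force: [-1.4, -0.5, -0.6]
grip_width: 8.4
fence xy [ 39.51 119.23] z 90.3 yaw -0.238 F [-1.3 -0.8 -0.6] Mz [-0.07  0.53  0.02] 25.95
```

```bash
python3 -m handwheel '[[[0,0,0],[0,0,0]],[[0,0,0],[0,0,0]],[[0,0,0],[0,0,0]],[[0,0,25],[0,0,0]],[[0,0,40],[0,0,0]],[[0,0,40],[0,0,0]]]' 0.5; python3 -m handwheel '[[[-20,-30,0],[0,0,0]],[[-20,-30,0],[0,0,0]],[[-20,-25,0],[0,0,0]],[[0,0,0],[0,0,0]],[[0,0,0],[0,0,0]]]'
python3 - <<'E'
from fit import *
p=np.array([589.15,-42.2,-.2387])
c=capture("wrist"); cv2.imwrite("pics/g.png",cv2.resize(c["img"][0:300,100:500,::-1],(800,600),interpolation=cv2.INTER_CUBIC))
E
```

```text
time: 26.7
tool_pos: [655.6, 64.6, 196.5]
tcp_rot: [3.141, 0.0, 1.333]
contact_force: [0.2, 0.1, -0.8]
grip_width: 45.6
time: 27.32
tool_pos: [596.2, -20.1, 195.7]
tcp_rot: [3.14, -0.0, 1.333]
contact_force: [-0.2, 0.6, 0.8]
grip_width: 46.1
```

View pics/g.png

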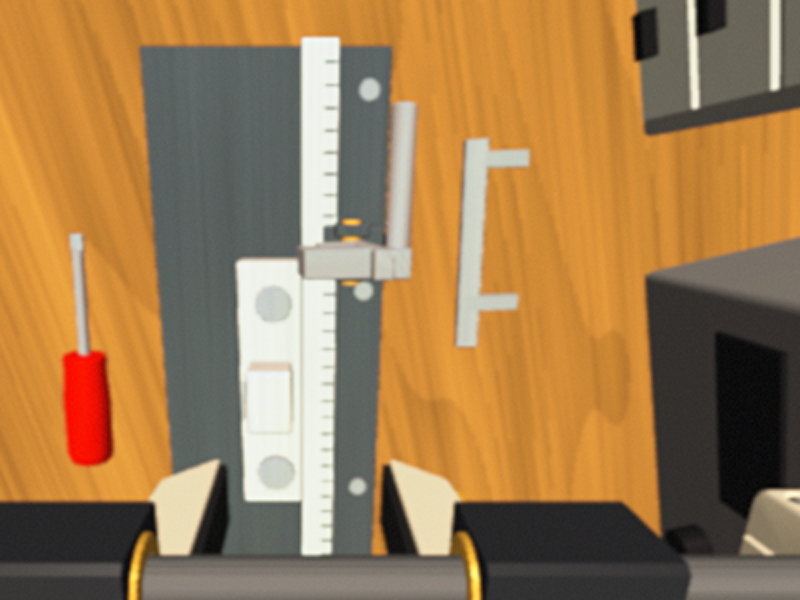

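```bash
python3 - <<'E'
from fit import *
c=capture("wrist")
ok=lambda u,v: 5<u<505 and (5<v<215)
p=fit(c,[589.15,-42.2,-.2387],EDG,ok)
def f(u,v,z): return np.round(tofence(p,pix(c,u/2+100,v/2,z)),1)
print("end",f(237,259,22),f(300,257,22),"rear",f(245,500,22),f(300,501,22),"hump",f(248,371,46),f(291,371,46))
print("handle end",f(404,102,88.6),"leaf",f(392,250,92),f(392,277,92),f(335,247,95),f(335,279,95))
E
```

```text
[ 5.894787e+02 -4.245260e+01 -2.403000e-01] 132 med px 0.22
end [-33.4  78.3] [-0.7 79.4] rear [-33.3 -61.4] [ -0.8 -62.1] hump [-27.   24.8] [-5.2 24.9]
handle end [ 38.8 142.5] leaf [36.4 88.4] [36.9 77.7] [13.4 89.7] [13.7 77.3]
```

```bash
python3 -c "
from plant import bot; print(bot.close_job())"
```

```text
the job is handed in; nothing more can be done
None
```

I've handed the job in; it gave no verdict. The stop went down, the top plate was set against it flush along the fence, and the stop is back up. The robot was clear of everything, at about 27 s of the 72 s allowed.

- **Stop down:** I pinched the handle and swung it until the resistance jumped to about 14 N, which I took as the lower limit. A later picture showed it down.
- **Plate set:** I pinched the hump and squared the plate to the fence at up to about 6.5 N. I slid it to the stop and held it for about 0.75 s at 5–6 N by the wrist sensor. I then eased off to about 1.6 N before releasing.
- **Stop up:** The handle's position puts it at about 1.7 rad.

**Last checks:**
- **Flush and parallel:** The last wrist picture has the plate's outer edge 33.4 and 33.3 mm from the fence face at its two ends. That puts the plate's centre at about -17 mm.
- **End against the stop:** The camera puts the plate's end at about 78–79 mm along the fence and the stop face at about 77.4 mm. That 0.5–1.5 mm disagreement is about what the camera can resolve, so I relied on the felt contact, which then shifted by only about 0.1–0.2 mm.
- **Other things on the bench:** The robot didn't go near them, and those in the last wrist view look unmoved. I didn't measure each one.

While first gripping the plate, the tool pressed it down onto the fence plate with about 10 N. I raised the tool to relieve this before the plate touched the fence bar.

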